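# Line the reagent jars up by height on the jar rail

### The job

Stand the four loose reagent jars in front of the aluminium rail on its four round rubber pads in order of height: the tallest on the end pad next to the wash bottle, then shorter and shorter towards the roll of tape. Stand each upright and centred on its own pad, do not tip any jar over, and leave the wash bottle and the tape roll where they are.

Things in the scene. Friction and masses are not known exactly. Their poses are not given: they have to be found in the camera images.
- jar_a_mid (a point): Tallest and widest of four loose screw-top jars of one make (brown glass, paper label, white cap), 50 mm diameter, 78 mm tall, standing upright on the worktop. This point lies on the axis, half-way up (39 mm above the underside); the wall is straight up to 17 mm below the top; z axis up the jar.
- jar_b_mid (a point): Second tallest of four loose screw-top jars of one make (brown glass, paper label, white cap), 42 mm diameter, 66 mm tall, standing upright on the worktop. This point lies on the axis, half-way up (33 mm above the underside); the wall is straight up to 17 mm below the top; z axis up the jar.
- jar_c_mid (a point): Third tallest of four loose screw-top jars of one make (brown glass, paper label, white cap), 35 mm diameter, 54 mm tall, standing upright on the worktop. This point lies on the axis, half-way up (27 mm above the underside); the wall is straight up to 17 mm below the top; z axis up the jar.
- jar_d_mid (a point): Smallest of four loose screw-top jars of one make (brown glass, paper label, white cap), 28 mm diameter, 44 mm tall, standing upright on the worktop. This point lies on the axis, half-way up (22 mm above the underside); the wall is straight up to 17 mm below the top; z axis up the jar.
- pad_1: One of four equal round black rubber pads (60 mm diameter, 3 mm thick, thin grey ring on top) in a straight row, 75 mm apart, fixed on a flat low aluminium rail 320 mm long, 90 mm wide and 8 mm thick, with a lip 14 mm high (above the worktop) along the edge far from the robot; an end pad (the left end seen from the robot). Origin: centre of the pad's underside, 8 mm above the worktop; its top is 3 mm higher. y axis along the row, z up.
- pad_2: One of four equal round black rubber pads (60 mm diameter, 3 mm thick, thin grey ring on top) in a straight row, 75 mm apart, fixed on a flat low aluminium rail 320 mm long, 90 mm wide and 8 mm thick, with a lip 14 mm high (above the worktop) along the edge far from the robot; next to pad_1. Origin: centre of the pad's underside, 8 mm above the worktop; its top is 3 mm higher. y axis along the row, z up.
- pad_3: One of four equal round black rubber pads (60 mm diameter, 3 mm thick, thin grey ring on top) in a straight row, 75 mm apart, fixed on a flat low aluminium rail 320 mm long, 90 mm wide and 8 mm thick, with a lip 14 mm high (above the worktop) along the edge far from the robot; next to pad_4. Origin: centre of the pad's underside, 8 mm above the worktop; its top is 3 mm higher. y axis along the row, z up.
- pad_4: One of four equal round black rubber pads (60 mm diameter, 3 mm thick, thin grey ring on top) in a straight row, 75 mm apart, fixed on a flat low aluminium rail 320 mm long, 90 mm wide and 8 mm thick, with a lip 14 mm high (above the worktop) along the edge far from the robot; the other end pad (right). Origin: centre of the pad's underside, 8 mm above the worktop; its top is 3 mm higher. y axis along the row, z up.
- wash_bottle: Loose white wash bottle, 65 mm diameter, 190 mm high with its thin red spout (134 mm without), standing on the worktop 100 to 120 mm from the centre of one end pad, beyond the end of the row of the row; marks the end for the tallest jar. Not to be moved. Origin: on its underside, 15 mm off the axis towards the spout; the spout points along its -y axis.
- tape: Loose roll of cream paper tape lying flat, 62 mm diameter, 19 mm high, on the worktop 100 to 120 mm from the centre of the other end pad, beyond that end. Not to be moved. Origin: centre of its underside.
Not all that is in view belongs to the job. Leave any pink look-alike of the part that bears jar_b_mid alone. Leave any green look-alike of the part that bears jar_d_mid alone.

How it is judged:
By the outcome, as a careful person would: the job done as asked, in the order asked, and still so for the second after the job is handed in, with the robot touching nothing.
It also fails if it takes over 102 s, if anything falls off the work surface, if the arm or the gripper's body presses on something with over 40 N, if the wrist force passes 120 N, or if a joint passes its speed limit or range.

### The arm

A 6-joint arm with a two-finger parallel gripper is mounted at the origin on a cart in front of the work surface, level with it; the furniture and walls round the work are solid. World frame = base frame: x ahead of the robot, y to its left, z up, the work surface at z = 0. Lengths are in m, angles in rad, forces in N, time in s.
With the tool pointing down it reaches from about 0.325 to 0.775 m from the base axis. Payload 5.5 kg.
Tool frame: the origin (TCP) lies between the finger pads; the fingertips stand 8 mm ahead of it and the grasp point (between the pads) lies 11 mm behind it (tcp_to_tips is the distance from the TCP to the fingertips, in m); z points along the fingers, y is the line along which they close (so a half turn about z gives the same grasp; the last joint's range is limited). The gripper opens to 88 mm and grips with 3 to 60 N. Pads are 20 mm wide; open, the fingers measure 115 mm over their backs; the gripper's body (75 mm by 178 mm) begins 61 mm behind the grasp point.
Start: joints at [1.079, 0.091, 1.231, -0, 1.82, -0.057], TCP at [0.253, 0.544, 0.231] pointing down, gripper open.
Joint ranges: [-2.87, 2.87], [-0.86, 2.18], [0.17, 2.46], [-1.51, 4.65], [0.06, 2.69], [-2.65, 2.65]. Speed limits (rad/s): [2.57, 2.57, 3.01, 3.14, 3.14, 3.14].

### API

Orientations are given as a unit quaternion [w, x, y, z].
In Python, from bench import * gives the robot as it stands. Calls block until the motion is done:
- move_to(position, orientation): joint-space move of the TCP to a pose.
- move_l(position, speed=0.15, orientation=None): straight line of the TCP; orientation=None keeps the orientation; speed is the mean speed in m/s.
- movej(angles): joint-space move.
- gripper_open() and close(): open the fingers fully, or close them until they stop; the grip force is fixed at half the most.
- hold(seconds).
- inverse_kinematics(position, orientation): joint angles nearest the present ones, or None.
- state(): the state.
- get_image(name): name is "scene" or "top"; returns a dict with "frame" (384x512x3 uint8, blue, green, red), "depth" (384x512 float32, m along the optical axis (not along the pixel's ray), 0 where there is no reading), "camera_matrix" (3x3 intrinsics, pixels), "view" (4x4, takes a point from world to camera coordinates). Camera axes: x right, y up, looking along -z (the intrinsics and any distortion apply to the point x, -y, -z); pixel columns grow to the right and rows downward; lengths in m; the calibration is good to about 2 mm. A picture is of the moment at which its call begins.
A pose or a line that the arm cannot do raises IKError and nothing moves.
- job_done(): hands the job in; it is judged then, once.
The state is a dict: "time": time; "joint_pos": joint angles; "dq": joint speeds; "joint_torque": joint torques, N m; "ee_pos": TCP position; "ee_rot": TCP orientation; "ft_force": force on the tool from outside, world axes, zero at the start; "moment": the same for the moment, N m; "finger_gap": finger opening in m; "finger_force": force on a finger pad.
Only numpy, scipy, OpenCV 4.12 (cv2) and the standard library are available. Lean on these libraries where they do the work, as an engineer would, in place of code of your own. Each camera call takes 0.05 s, during which the arm holds its last target. There are 200 camera calls.

## Working session

There is one attempt and no reset: what is moved stays moved. The work goes in short steps, each a Python script; the robot and the scene stay as the last script left them, time stands still between calls to the robot, and variables do not carry over. Pictures are saved under pics/ and viewed, at most 14 in all, crops included, and the job is handed in when it is done.

```bash
mkdir -p pics; python3 - <<'E'
from bench import *
import cv2,numpy as np
for n in("scene","top"):
    d=get_image(n); cv2.imwrite(f"pics/{n}0.png",d["frame"]); np.savez(f"pics/{n}0.npz",**d)
    V=d["view"]; print(n,d["camera_matrix"].tolist(),(-V[:3,:3].T@V[:3,3]).round(3),V[:3,:3].round(2).tolist(),d.keys(),(d["depth"]>0).mean())
s=state();print(s["time"],s["ee_pos"],s["ee_rot"],s["finger_gap"])
E
```

```text
scene [[456.73017862364316, 0.0, 257.6541493379045], [0.0, 456.73017862364316, 198.49650343643452], [0.0, 0.0, 1.0]] [ 0.082 -0.954  0.662] [[0.86, -0.5, -0.0], [0.28, 0.48, 0.83], [-0.42, -0.72, 0.55]] dict_keys(['frame', 'depth', 'camera_matrix', 'view']) 0.9962819417317709
top [[483.5315610170169, 0.0, 253.66293084509834], [0.0, 483.5315610170169, 186.23559285487897], [0.0, 0.0, 1.0]] [ 0.362 -0.152  1.395] [[0.01, -1.0, 0.01], [0.99, 0.01, 0.14], [-0.14, 0.01, 0.99]] dict_keys(['frame', 'depth', 'camera_matrix', 'view']) 0.9959920247395834
0.1 [0.25262795 0.54395327 0.22962847] [-2.32830214e-04  2.15677775e-01  9.76464205e-01 -8.35974485e-04] 0.08799489374388603
```

View pics/top0.png

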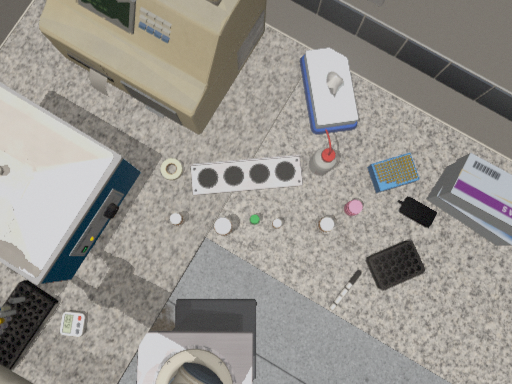

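View pics/scene0.png

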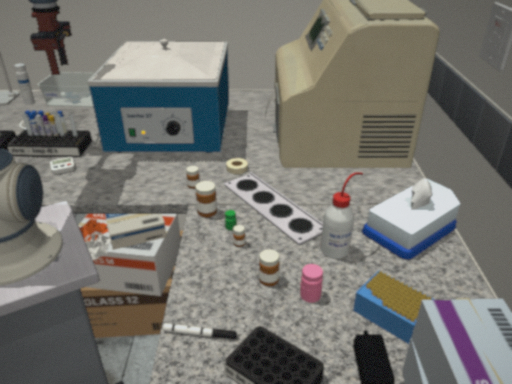

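The top view shows the white-capped jars at about (176,218), (223,226), (277,223) and (327,224). The green look-alike is at (255,219) and the pink one at (355,207). The pads run from (208,178) to (285,171), with the tape at (171,169) on the left and the wash bottle at (323,160) on the right. So the tallest jar goes on the right pad, pad_4.

```bash
cat > h.py <<'E'
import numpy as np,cv2
def ray(d,uv,z):
    K,V=d["camera_matrix"],d["view"];R=V[:3,:3];c=-R.T@V[:3,3]
    uv=np.atleast_2d(np.float64(uv));p=np.c_[(uv[:,0]-K[0,2])/K[0,0],-(uv[:,1]-K[1,2])/K[1,1],-np.ones(len(uv))]@R
    return c+p*((z-c[2])/p[:,2])[:,None]
def cloud(d):
    K,V=d["camera_matrix"],d["view"];R=V[:3,:3]
    v,u=np.mgrid[:384,:512];D=d["depth"]
    p=np.dstack([(u-K[0,2])/K[0,0]*D,-(v-K[1,2])/K[1,1]*D,-D])
    return (p-V[:3,3])@R
def proj(d,P):
    q=d["view"][:3,:3]@P+d["view"][:3,3];K=d["camera_matrix"]
    return K[0,0]*q[0]/-q[2]+K[0,2],K[1,1]*q[1]/q[2]+K[1,2]
def blobs(d,lo=.025,hi=.25):
    P=cloud(d);m=((P[...,2]>lo)&(P[...,2]<hi)&(d["depth"]>0)).astype(np.uint8)
    n,L,S,_=cv2.connectedComponentsWithStats(m)
    for i in range(1,n):
        if not 15<S[i,4]<1500: continue
        z=P[L==i][:,2];top=np.percentile(z,85);k=(L==i)&(P[...,2]>top-.006)
        v,u=np.nonzero(k);c=((u.min()+u.max())/2,(v.min()+v.max())/2)
        print("px",c,"cen",(u.mean().round(1),v.mean().round(1)),"top",top.round(3),"n",k.sum(),"xy",ray(d,(u.mean(),v.mean()),top)[0,:2].round(4),"bgr",d["frame"][k].mean(0).round())
def pads(d):
    f=d["frame"][145:200,185:310];g=cv2.resize(f,None,fx=4,fy=4,interpolation=cv2.INTER_CUBIC).max(2)
    C,_=cv2.findContours((g<95).astype(np.uint8),cv2.RETR_EXTERNAL,cv2.CHAIN_APPROX_NONE)
    out=[]
    for c in C:
        if cv2.contourArea(c)>2500:
            e=cv2.fitEllipse(c);u=(e[0][0]+.5)/4-.5+185;v=(e[0][1]+.5)/4-.5+145
            out.append(ray(d,(u,v),.011)[0,:2]);print("pad",round(u,1),round(v,1),e[1],out[-1].round(4))
    return np.array(out)
E
python3 - <<'E'
from h import *
d=dict(np.load("pics/top0.npz"))
blobs(d);p=pads(d)
P=cloud(d);print("z table",[P[v,u].round(3).tolist() for u,v in((150,200),(300,215),(171,169),(163,169),(323,152),(120,100),(225,310),(200,120),(5,172))])
print(proj(d,np.array([.253,.544,.231])),proj(d,np.zeros(3)))
E
```

```text
px (np.float64(5.5), np.float64(8.0)) cen (np.float64(3.5), np.float64(5.3)) top 0.084 n 103 xy [1.0698 0.5669] bgr [ 93.  99. 104.]
px (np.float64(327.5), np.float64(145.5)) cen (np.float64(328.0), np.float64(150.8)) top 0.146 n 178 xy [ 0.6361 -0.3532] bgr [ 83.  88. 181.]
px (np.float64(395.0), np.float64(172.0)) cen (np.float64(395.1), np.float64(170.7)) top 0.055 n 740 xy [ 0.6004 -0.5564] bgr [111. 130. 127.]
px (np.float64(418.5), np.float64(211.5)) cen (np.float64(418.7), np.float64(211.5)) top 0.033 n 481 xy [ 0.4878 -0.6258] bgr [28. 28. 28.]
px (np.float64(355.0), np.float64(206.5)) cen (np.float64(354.8), np.float64(206.7)) top 0.068 n 146 xy [ 0.4965 -0.4379] bgr [181. 160. 205.]
px (np.float64(175.5), np.float64(218.5)) cen (np.float64(175.3), np.float64(218.1)) top 0.057 n 97 xy [0.4618 0.0577] bgr [202. 202. 202.]
px (np.float64(254.0), np.float64(219.0)) cen (np.float64(254.2), np.float64(219.0)) top 0.045 n 61 xy [ 0.462  -0.1606] bgr [105. 173.  92.]
px (np.float64(222.0), np.float64(225.5)) cen (np.float64(222.1), np.float64(225.6)) top 0.08 n 222 xy [ 0.4408 -0.0
[... 532 characters left out ...]
3)) top 0.209 n 206 xy [ 0.0731 -0.0202] bgr [109. 116. 118.]
pad 207.5 177.5 (69.79539489746094, 72.11228942871094) [ 0.5838 -0.0247]
pad 233.3 175.3 (70.20284271240234, 70.79742431640625) [ 0.5909 -0.0993]
pad 259.0 173.0 (69.32473754882812, 69.97197723388672) [ 0.5982 -0.1737]
pad 284.7 170.6 (68.91158294677734, 70.13655090332031) [ 0.6058 -0.2485]
z table [[0.518, 0.142, -0.003], [0.477, -0.293, 0.007], [0.61, 0.083, 0.002], [0.606, 0.103, 0.021], [0.632, -0.34, 0.15], [0.818, 0.243, -0.002], [0.121, -0.04, -0.806], [0.723, -0.012, 0.125], [0.551, 0.428, 0.27]]
(np.float64(-46.512209822111686), np.float64(299.9146603528029)) (np.float64(194.4198209741464), np.float64(387.80850705260684))
```

```bash
cat >> h.py <<'E'
J={"A":((.4408,-.0734),.022,3),"B":((.4486,-.3593),.014,2),"C":((.4618,.0577),.010,1),"D":((.4509,-.2233),.006,0)}
PAD=np.array([[.5838,-.0247],[.5909,-.0993],[.5982,-.1737],[.6058,-.2485]])
ph=np.radians((90+np.degrees(np.arctan2(.022,.2238)))/2); Q=[0,float(np.cos(ph)),float(np.sin(ph)),0]
def run(k):
    from bench import move_l,move_to,gripper_open,close,state
    (x,y),t,p=J[k];z=t+.008;zt=.20;px,py=PAD[p]
    move_to([x,y,zt],Q);move_l([x,y,z],.12);close();s=state();print(k,"gap",s["finger_gap"],s["finger_force"],s["time"])
    if s["finger_gap"]<.02: return
    move_l([x,y,zt],.15);move_l([px,py,zt],.2)
    g=state()["finger_gap"];move_l([px,py,z+.03],.15);move_l([px,py,z+.0115],.03);print("F",state()["ft_force"],g)
    gripper_open();move_l([px,py,zt],.15);print(state()["time"])
E
python3 - <<'E'
from h import *
from bench import *
print(Q)
d=dict(np.load("pics/top0.npz"));P=cloud(d).reshape(-1,3)
for a,b in(((.25,.54),(.41,.1)),):
    for t in np.linspace(0,1,5):
        c=np.array(a)*(1-t)+np.array(b)*t;m=np.hypot(*(P[:,:2]-c).T)<.12;print(c,P[m,2].max() if m.any() else None)
for p in PAD:
    m=(abs(P[:,0]-p[0])<.115)&(abs(P[:,1]-p[1])<.06)&(P[:,2]>.06);print(p,m.sum(),P[m].min(0) if m.any() else "")
move_l([.253,.544,.42],.2)
move_l([.41,.05,.38],.25)
run("A")
d=get_image("top");cv2.imwrite("pics/top1.png",d["frame"][120:270,150:380].repeat(3,0).repeat(3,1));blobs(d)
E
```

```text
[0, 0.6716284280209931, 0.7408881526074295, 0]
[0.25 0.54] 0.10927199002205622
[0.29 0.43] 0.2568043244769232
[0.33 0.32] 0.26093659167439515
[0.37 0.21] 0.24749709541635112
[0.41 0.1 ] 0.06115101069244077
[ 0.5838 -0.0247] 0 
[ 0.5909 -0.0993] 0 
[ 0.5982 -0.1737] 0 
[ 0.6058 -0.2485] 0 
A gap 0.049461476264517655 29.997695694764843 6.5667
F [-1.80454537  0.74642696 -0.13081546] 0.04909471153808886
13.0167
px (np.float64(5.5), np.float64(7.5)) cen (np.float64(3.7), np.float64(5.1)) top 0.084 n 104 xy [1.0707 0.5664] bgr [ 91.  97. 101.]
px (np.float64(330.0), np.float64(155.5)) cen (np.float64(329.9), np.float64(156.1)) top 0.146 n 88 xy [ 0.622  -0.3584] bgr [ 75.  81. 176.]
px (np.float64(395.5), np.float64(171.5)) cen (np.float64(395.4), np.float64(171.1)) top 0.055 n 749 xy [ 0.5995 -0.5573] bgr [111. 127. 124.]
px (np.float64(279.5), np.float64(166.5)) cen (np.float64(279.9), np.float64(166.6)) top 0.09 n 27 xy [ 0.6031 -0.2299] bgr [184. 187. 188.]
px (np.float64(419.0), np.float64(212.0)) cen (np.float64(418.8), np.float64(211.7)) top 0.033 n 495 xy [ 0.4873 -0.6263] bgr [27. 26. 27.]
px (np.float64(355.0), np.float64(206.5)) cen (np.float64(355.0), np.float64(206.6)) top 0.067 n 142 xy [ 0.4967 -0.4383] bgr [179. 157. 202.]
px (np.float64(175.0), np.float64(218.5)) cen (np.float64(175.1), np.float64(218.2)) top 0.056 n 97 xy [0.4618 0.0585] bgr [196. 199. 200.]
px (np.float64(326.5), np.float64(224.0)) cen (np.float64(326.5), np.float64(224.0)) top 0.067 n 149 xy [ 0.4483 -0.3592] bgr [201. 201. 201.]
px (np.float64(396.0), np.float64(265.0)) cen (np.float64(396.0), np.float64(264.8)) top 0.036 n 962 xy [ 0.3384 -0.5556] bgr [50. 52. 55.]
px (np.float64(137.5), np.float64(356.5)) cen (np.float64(139.8), np.float64(357.8)) top 0.188 n 105 xy [0.1165 0.1121] bgr [ 94. 104. 108.]
px (np.float64(2.5), np.float64(380.5)) cen (np.float64(1.3), np.float64(380.6)) top 0.038 n 19 xy [0.0252 0.512 ] bgr [33. 35. 37.]
```

View pics/top1.png

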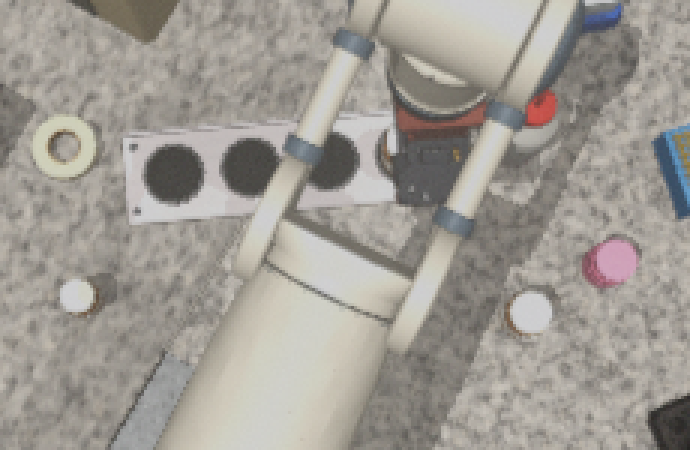

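The jar is standing at pad_4, about (390,155) in the crop, partly hidden by the hand. The bottle and tape look untouched. Next is B.

```bash
python3 - <<'E'
from h import *
from bench import *
run("B")
move_to([.4509,-.2233,.20],Q)
d=get_image("top");cv2.imwrite("pics/top2.png",d["frame"][120:270,150:380].repeat(3,0).repeat(3,1));blobs(d)
E
```

```text
B gap 0.04152108241554665 29.999741526553407 16.275
F [-0.34941643  0.75201747  0.51839907] 0.04183002709973938
22.9667
px (np.float64(6.0), np.float64(8.0)) cen (np.float64(3.6), np.float64(5.2)) top 0.083 n 104 xy [1.0706 0.5669] bgr [ 92.  98. 102.]
px (np.float64(328.5), np.float64(145.5)) cen (np.float64(328.2), np.float64(151.3)) top 0.147 n 183 xy [ 0.6348 -0.3537] bgr [ 80.  85. 177.]
px (np.float64(394.5), np.float64(171.0)) cen (np.float64(395.3), np.float64(170.8)) top 0.055 n 706 xy [ 0.6002 -0.557 ] bgr [108. 128. 126.]
px (np.float64(286.5), np.float64(167.0)) cen (np.float64(286.9), np.float64(166.6)) top 0.092 n 178 xy [ 0.603  -0.2489] bgr [201. 202. 202.]
px (np.float64(259.5), np.float64(170.0)) cen (np.float64(259.6), np.float64(170.2)) top 0.08 n 137 xy [ 0.5944 -0.1745] bgr [199. 200. 200.]
px (np.float64(418.5), np.float64(211.5)) cen (np.float64(418.8), np.float64(211.4)) top 0.034 n 481 xy [ 0.4881 -0.6262] bgr [27. 26. 27.]
px (np.float64(355.0), np.float64(206.5)) cen (np.float64(354.8), np.float64(206.7)) top 0.067 n 147 xy [ 0.4966 -0.4379] bgr [179. 157. 202.]
px (np.float64(175.0), np.float64(218.5)) cen (np.float64(175.2), np.float64(218.4)) top 0.057 n 96 xy [0.461  0.0581] bgr [201. 201. 201.]
px (np.float64(396.0), np.float64(265.5)) cen (np.float64(396.1), np.float64(264.9)) top 0.036 n 927 xy [ 0.3382 -0.5559] bgr [51. 53. 56.]
px (np.float64(2.5), np.float64(380.0)) cen (np.float64(1.6), np.float64(380.6)) top 0.036 n 23 xy [0.0248 0.5121] bgr [34. 36. 37.]
```

View pics/top2.png

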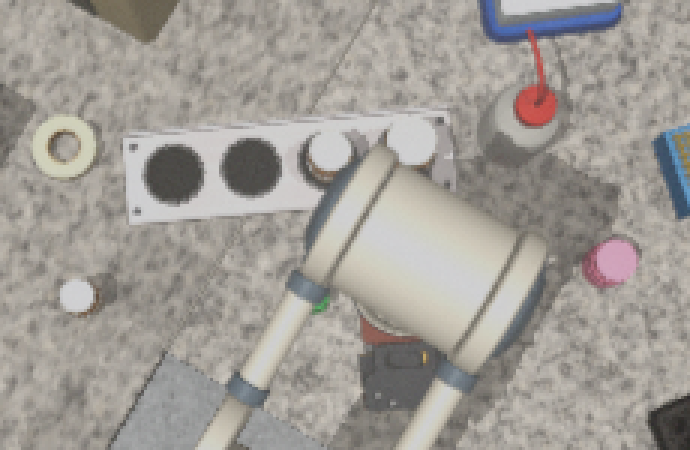

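A and B are upright on pads 4 and 3, with caps at about (410,138) and (330,150) in the crop. They read about 2.5 mm short in x, which fits a camera–robot offset, so I'll correct C and D by that amount.

```bash
python3 - <<'E'
import h
from h import *
from bench import *
h.PAD[:,0]+=.0025
run("D");run("C")
move_to([.40,.12,.25],Q)
for n in("top","scene"):
    d=get_image(n);f=d["frame"];np.savez(f"pics/{n}3.npz",**d)
    c=f[125:265,150:370] if n=="top" else f[140:300,170:390]
    cv2.imwrite(f"pics/{n}3.png",cv2.resize(c,None,fx=3,fy=3,interpolation=cv2.INTER_CUBIC))
    if n=="top":blobs(d)
E
```

```text
D gap 0.02741420096159674 29.999741725623608 26.6
F [-1.68359261  0.77338237  0.43891335] 0.02719547490918817
33.65
C gap 0.03397764869250244 29.9996359879151 36.8417
F [ 0.66653797 -0.02977802 -1.56436835] 0.03425933564265699
43.55
px (np.float64(5.5), np.float64(7.5)) cen (np.float64(3.9), np.float64(5.5)) top 0.082 n 117 xy [1.0702 0.5669] bgr [ 93.  99. 103.]
px (np.float64(395.0), np.float64(171.5)) cen (np.float64(395.0), np.float64(170.6)) top 0.055 n 713 xy [ 0.6008 -0.5563] bgr [111. 129. 127.]
px (np.float64(286.5), np.float64(167.0)) cen (np.float64(286.7), np.float64(167.0)) top 0.092 n 204 xy [ 0.6018 -0.2483] bgr [202. 203. 204.]
px (np.float64(259.5), np.float64(170.0)) cen (np.float64(259.6), np.float64(170.0)) top 0.079 n 142 xy [ 0.5949 -0.1743] bgr [202. 203. 203.]
px (np.float64(232.0), np.float64(172.5)) cen (np.float64(232.2), np.float64(172.1)) top 0.067 n 92 xy [ 0.5905 -0.0982] bgr [201. 201. 202.]
px (np.float64(206.5), np.float64(175.0)) cen (np.float64(206.6), np.float64(175.1)) top 0.057 n 56 xy [ 0.5832 -0.0261] bgr [199. 199. 200.]
px (np.float64(418.5)
[... 254 characters left out ...]
. 204.]
px (np.float64(254.0), np.float64(219.0)) cen (np.float64(254.1), np.float64(218.9)) top 0.047 n 54 xy [ 0.4623 -0.1604] bgr [104. 173.  90.]
px (np.float64(396.0), np.float64(265.5)) cen (np.float64(396.2), np.float64(264.8)) top 0.036 n 948 xy [ 0.3386 -0.5563] bgr [51. 54. 57.]
px (np.float64(73.5), np.float64(263.5)) cen (np.float64(73.1), np.float64(262.6)) top 0.081 n 24 xy [0.3387 0.3237] bgr [60. 45. 15.]
px (np.float64(197.0), np.float64(380.0)) cen (np.float64(200.8), np.float64(381.2)) top 0.179 n 172 xy [ 0.0616 -0.0344] bgr [ 89.  98. 102.]
px (np.float64(1.5), np.float64(380.0)) cen (np.float64(1.2), np.float64(380.5)) top 0.037 n 21 xy [0.0254 0.5125] bgr [29. 31. 32.]
```

View pics/top3.png

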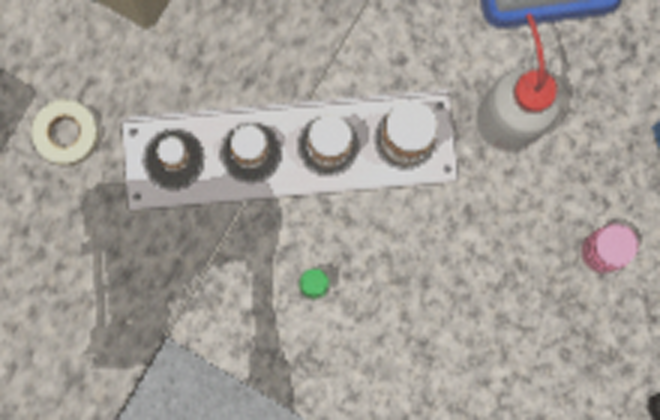

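View pics/scene3.png

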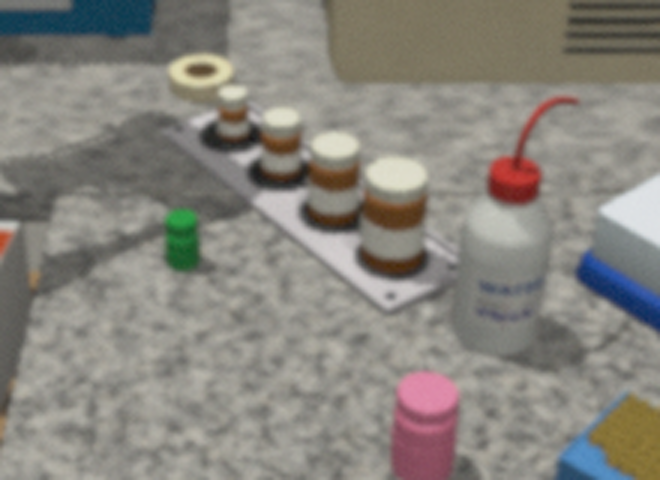

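All four jars are upright and in order, and C and D are centred within about 1 mm. A and B still sit about 3 mm short in x, so I'll regrasp each and shift it.

```bash
python3 - <<'E'
from h import *
from bench import *
for k in"BA":
    _,t,p=J[k];x,y=PAD[p];z=t+.0195
    move_to([x,y,.2],Q);move_l([x,y,z],.12);close();print(state()["finger_gap"])
    move_l([x,y,z+.006],.05);move_l([x+.003,y,z+.006],.03);move_l([x+.003,y,z],.03)
    gripper_open();move_l([x+.003,y,.2],.15)
move_to([.40,.08,.25],Q);print(state()["time"])
d=get_image("top");blobs(d)
cv2.imwrite("pics/top4.png",cv2.resize(d["frame"][125:265,150:370],None,fx=3,fy=3))
E
```

```text
0.04200774770567815
0.049334343649769456
58.2833
px (np.float64(5.5), np.float64(7.5)) cen (np.float64(3.5), np.float64(5.3)) top 0.083 n 104 xy [1.0705 0.5672] bgr [ 92.  98. 103.]
px (np.float64(328.5), np.float64(145.5)) cen (np.float64(328.1), np.float64(151.2)) top 0.147 n 183 xy [ 0.6349 -0.3537] bgr [ 82.  87. 179.]
px (np.float64(395.5), np.float64(171.5)) cen (np.float64(395.5), np.float64(170.9)) top 0.055 n 728 xy [ 0.6    -0.5575] bgr [111. 129. 126.]
px (np.float64(286.5), np.float64(166.0)) cen (np.float64(286.5), np.float64(165.6)) top 0.091 n 208 xy [ 0.6059 -0.2478] bgr [203. 203. 204.]
px (np.float64(259.5), np.float64(169.0)) cen (np.float64(259.5), np.float64(168.9)) top 0.079 n 143 xy [ 0.5982 -0.174 ] bgr [203. 203. 203.]
px (np.float64(232.0), np.float64(172.5)) cen (np.float64(232.2), np.float64(172.3)) top 0.067 n 96 xy [ 0.5902 -0.0983] bgr [200. 200. 201.]
px (np.float64(206.5), np.float64(175.0)) cen (np.float64(206.4), np.float64(175.1)) top 0.058 n 58 xy [ 0.5831 -0.0259] bgr [194. 195. 196.]
px (np.float64(418.5), np.float64(211.5)) cen (np.float64(418.8), np.float64(211.4)) top 0.034 n 500 xy [ 0.488  -0.6261] bgr [28. 27. 28.]
px (np.float64(354.5), np.float64(206.5)) cen (np.float64(354.9), np.float64(206.7)) top 0.067 n 148 xy [ 0.4965 -0.4383] bgr [182. 160. 205.]
px (np.float64(254.0), np.float64(219.0)) cen (np.float64(254.2), np.float64(218.8)) top 0.047 n 57 xy [ 0.4624 -0.1606] bgr [103. 174.  88.]
px (np.float64(396.0), np.float64(265.0)) cen (np.float64(396.3), np.float64(264.8)) top 0.036 n 965 xy [ 0.3385 -0.5566] bgr [51. 54. 56.]
px (np.float64(197.0), np.float64(380.5)) cen (np.float64(198.4), np.float64(381.6)) top 0.174 n 157 xy [ 0.0594 -0.0282] bgr [85. 94. 98.]
px (np.float64(1.5), np.float64(380.5)) cen (np.float64(1.3), np.float64(380.4)) top 0.036 n 21 xy [0.0252 0.513 ] bgr [32. 32. 34.]
```

View pics/top4.png

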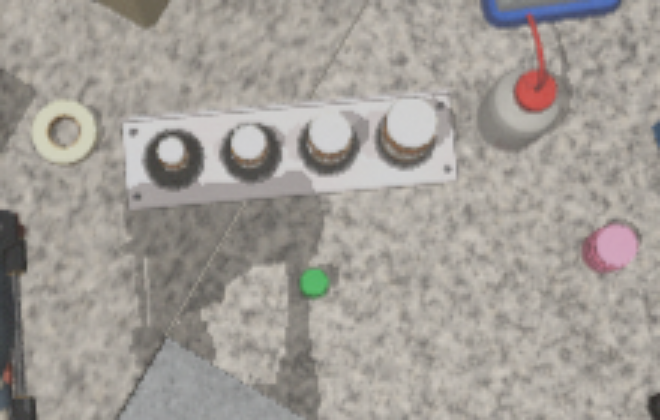

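The four caps, from (172,152) to (410,125) in the crop, are all within about 1.5 mm of their pad centres, and the bottle and tape have not moved. Handing in.

```bash
python3 -c "
from bench import *
print(job_done())"
```

```text
the job is handed in; nothing more can be done
None
```

The job is handed in at about 58 s of the 102 s: the four jars stand upright in height order, tallest on pad_4 by the wash bottle, each within about 1.5 mm of its pad centre by the last top-camera image, with the bottle and tape not moved.

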